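# Close up the balloon blower

### The arm

A 7-joint arm with a two-finger parallel gripper is mounted at the origin on the work surface. World frame = base frame: x ahead of the robot, y to its left, z up, the work surface at z = 0. Lengths are in m, angles in rad, forces in N, time in s.
With the tool pointing down it reaches from about 0.425 to 0.925 m from the base axis. Payload 6.8 kg.
Tool frame: the origin (TCP) lies midway between the tips of the shut fingers; the grasp point (between the pads) lies r.grip_point_offset behind it (r.grip_point_offset is the distance from the TCP to the grasp point, in m); z points along the fingers, y is the line along which they close (so a half turn about z gives the same grasp; the last joint's range is limited). The gripper opens to 85 mm and grips with 20 to 120 N. Pads are 22 mm wide; open, the fingers measure 114 mm over their backs; the gripper's body (76 mm by 85 mm) begins 54 mm behind the grasp point. The pads swing forward as they close: fully open they stand 13 mm farther back than shut.
Start: joints at [1.188, 0.477, 0.022, 1.555, -0.011, 1.109, -0.083], TCP at [0.183, -0.65, 0.231] pointing down, gripper open.
Joint ranges: [-2.96, 2.96], [-0.34, 2.1], [-1.41, 1.46], [0.24, 2.44], [-1.37, 4.51], [0.17, 1.92], [-2.96, 2.96]. Speed limits (rad/s): [2.39, 2.39, 3.14, 3.14, 3.14, 3.14, 3.14].

### API

Orientations are given as a rotation vector (axis times angle).
In Python, from bench import r gives the robot as it stands. The module is installed in compiled form; this text tells all that it offers.
- The arm moves only by the shell command python3 -m crank 'ROWS' [FORCE]. ROWS is JSON, a list of rows, each a list of 5 numbers: the shift along the world's x, y, z in units of 200 mm (1.0 is 200 mm), then the turn about the world's z in units of 45 degrees (1.0 is 45 degrees), then the opening, from -1 (shut) to 1 (fully open). In form: [[dx, dy, dz, turn, jaw], ...]. A call has 1 to 8 rows; each row shifts and turns the commanded pose from where the row before left it; what a row does not reach is not made up. A row lasts 1/12 s, in which the tool goes at most 41.7 mm and 7.16 degrees, less where a joint would pass 70% of its speed; a pose out of reach is approached as far as the arm can. A call with a number of a shift or a turn outside -1 to 1 is refused whole. A call with a gripper value outside its range is refused whole. The fingers move at their own pace and stop on an object; FORCE is the grip in N (left out, the last holds). Time passes only in rows, so rows that do not move let the fingers close. It gives the time, the measured TCP pose, the force, the opening and the grip force at its end, in the units of the state.
- r.get_obs(): the state, without advancing time (a new reading comes with each control period).
- r.grab_frame(name): name is "scene" or "top" or "wrist"; returns the picture (480x640x3 uint8, blue, green, red); there is no depth.
- r.camera_model(name): a dict with "fx", "fy", "cx", "cy" (pixels), "R" (3x3) and "t" (3): a world point X has camera coordinates R X + t. Camera axes: x right, y down, z forward; pixel columns grow to the right and rows downward; lengths in m; the calibration is good to about 2 mm. A picture is of the moment at which its call begins: read the wrist's pose just before it. camera_model takes no time and is no camera call; for the wrist camera it gives the pose at the moment of the call.
- r.hand_in(): hands the job in; it is judged then, once.
The state is a dict: "clock": time; "joints": joint angles; "qvel": joint speeds; "tau": joint torques, N m; "tcp_pos": TCP position; "orientation": TCP orientation; "contact_force": force on the tool from outside, world axes, zero at the start; "moment": the same for the moment, N m; "grip_width": finger opening in m; "gripper_force": force on a finger pad.
Only numpy, scipy, OpenCV 4.12 (cv2) and the standard library are available. Lean on these libraries where they do the work, as an engineer would, in place of code of your own. Each camera call takes 0.05 s, during which the arm holds its last target. There are 200 camera calls.

### The job

Someone left the pink hand pump lying across the open filter compartment of the balloon blower: set it down flat in the wooden tray (do not drop it). Then swing the blower's pink hatch fully shut, and after that turn both black quarter-turn fasteners clockwise until they drop into their locked detents. Leave the flowers, glasses, candle, ribbon spool and brass balloon weight where they stand.

Things in the scene. Friction and masses are not known exactly. Their poses are not given: they have to be found in the camera images.
- blower: Balloon blower, fixed: white case 270 (its x) x 310 (its y) x 100 high, origin under its middle, x away from the robot, yawed up to 0.25 rad. In its frame: deck at z = 0.100; filter opening 120 x 120, centre x = -0.005, y = -0.045, 50 deep; pink nozzle 40 diameter (foot 52) up to z = 0.190 at x = 0.06, y = 0.11.
- hatch (a joint): Pink hatch lid's hinge angle in rad: 0 fully shut (lying flat on the deck), 1.57 upright, 2.0 limit, leaning back away from the robot. The hinge is stiff (about 0.45 N m), so the lid stays where it is left.
- hatch_hinge (a point): Middle of the hinge line, on the deck at x = 0.085, y = -0.045 in the blower's frame; the line runs along the blower's y. The point turns with the lid: from it the lid reaches 175 along its -x (to the free edge), 200 wide along y; its outer face is 12 along its +z. Shut, its axes are the blower's. Opening lifts the free edge.
- hatch_push (a point): Bare spot on the lid's outer face, 160 from the hinge (15 from the free edge), at mid width: a good place to push it shut. Axes as hatch_hinge.
- fastener_left (a joint): Angle in rad of the black fastener bar on the lid's +y side. 0 = unlocked, bar parallel to the lid's free edge (along y); grows clockwise as seen on the lid's outer face; 1.57 = locked, its stop: bar square to the free edge (along x), pointing at a green dot on the deck. Starts 0 to 0.4. It can be pushed round by either end.
- fastener_right (a joint): The same for the bar on the -y side; also clockwise. Both alike: a sprung pin under the bar rides on a plate, so turning takes about 0.1 N m (3 N at a bar end) and the bar stays where it is left; past about 1.35 rad the pin falls off the plate, the bar drops 6 mm and turns on by itself to about 1.57, where it is held.
- axis_left (a point): Point on the left fastener's axis, on the lid's outer face: 125 from the hinge, 55 to the lid's +y; axes as hatch_hinge. Bar: 84 long, 14 wide, 20 tall, 10 to 30 above the outer face, yellow line along it, turning about its middle, where it has a boss of 28 diameter, 10 to 32 above the face.
- axis_right (a point): The same for the right fastener, 55 to the lid's -y.
- pump: Pink hand balloon pump, loose, 0.11 to 0.22 kg, 200 long along its y: round barrel 36 diameter between two white collars 40 x 40 x 16 at y = -0.08 and 0.08, nozzle at +y, flat handle at -y. Origin at its underside below its middle, barrel axis 20 above. It starts with its collars on the deck, across the opening, roughly along the blower's y, and blocks the hatch.
- pump_mid (a point): Middle of the pump's barrel, on its axis.
- tray: Open wooden tray, fixed: 260 (its x) x 160 (its y) x 40 high outside, walls and floor 5 thick. Origin at the middle of its underside, z up. On the left or right of the blower.
- flowers: White trough of pink flowers, loose, 220 x 110 x about 110 high, 1.6 kg; origin under its middle. Leave alone; it stands on the side where the tray is not.
- goblet1: Blue glass goblet, loose, 72 diameter, 135 high; origin under its foot. Leave alone.
- goblet2: Another such goblet. Leave alone.
- candle: Amber candle jar with brass lid, loose, 66 diameter, 75 high; origin under it. Leave alone.
- spool: Pink ribbon spool standing on its flange, loose, 80 diameter, 40 high; origin under it. Leave alone.
- weight: Brass balloon weight, loose, 44 diameter foot, 52 high, standing on the blower's deck beside the hatch (+y side). Origin under its foot. Leave alone.
Not all that is in view belongs to the job. What is shaped like the pump but grey is not meant.

How it is judged:
On the way, in this order (a step that is already met when the one before it is completed fails the run):
1. the pump lies flat in the tray, let go (x of pump_mid in the frame of tray between -0.09 and 0.09 m and y of pump_mid in the frame of tray between -0.06 and 0.06 m and z of pump_mid in the frame of tray below 0.034 m and linear speed of pump below 0.03 m/s and contact force between the fingers and pump below 0.3 N), for 0.2 s.
2. the hatch is fully shut (value of joint hatch below 0.035 rad), for 0.2 s.
3. both fasteners have dropped into their locked detents (value of joint hatch below 0.035 rad and value of joint each of fastener_left, fastener_right above 1.47 rad), for 0.2 s.
At the end, for the whole second after the job is handed in: The pump rests flat inside the tray (its middle within 90 mm along and 60 mm across of the tray's middle, its barrel axis less than 34 mm above the table), released; the hatch is shut to within 0.035 rad; both fasteners are past 1.47 rad, at rest in their detents (all of step 1 and all of step 3 and velocity of joint hatch between -0.1 and 0.1 rad/s and velocity of joint fastener_left between -0.1 and 0.1 rad/s and velocity of joint fastener_right between -0.1 and 0.1 rad/s); the robot touches nothing.
It fails at once if the flower trough is moved by more than 30 mm or tipped over (distance of flowers from where it was at the start of the episode above 0.03 m or angle between flowers's own z axis and vertical above 0.35 rad).
It fails at once if a goblet is moved by more than 30 mm or tipped over (distance of any of goblet1, goblet2 from where it was at the start of the episode above 0.03 m or angle between any of goblet1, goblet2's own z axis and vertical above 0.35 rad).
It fails at once if the candle or the spool is moved by more than 30 mm or tipped over (distance of any of candle, spool from where it was at the start of the episode above 0.03 m or angle between any of candle, spool's own z axis and vertical above 0.35 rad).
It fails at once if the brass weight is moved by more than 30 mm or tipped over (distance of weight from where it was at the start of the episode above 0.03 m or angle between weight's own z axis and vertical above 0.35 rad).
It fails at once if the pump is dropped or thrown (moves faster than 0.8 m/s when not held) (linear speed of pump above 0.8 m/s and contact force between the fingers and pump below 0.1 N).
It also fails if it takes over 70 s, if anything falls off the work surface, if the arm or the gripper's body presses on something with over 40 N, if the wrist force passes 120 N, or if a joint passes its speed limit or range.

## Working session

There is one attempt and no reset: what is moved stays moved. The work goes in short steps, Python scripts to look and compute and a shell command to move; the robot and the scene stay as the last step left them, time stands still between calls to the robot, and variables do not carry over. Pictures are saved under pics/ and viewed, at most 10 in all, crops included, and the job is handed in when it is done.

```bash
mkdir -p pics; python3 - <<'E'
from bench import r
import cv2,numpy as np
for n in("top","scene"):
    cv2.imwrite(f"pics/{n}0.png",r.grab_frame(n)); m=r.camera_model(n); print(n,{k:np.round(v,3).tolist() for k,v in m.items()})
o=r.get_obs();print(o,r.grip_point_offset)
E
```

```text
top {'fx': 618.835, 'fy': 618.835, 'cx': 326.039, 'cy': 246.709, 'R': [[-0.016, -1.0, 0.005], [-0.977, 0.015, -0.212], [0.212, -0.008, -0.977]], 't': [0.013, 0.517, 1.217]}
scene {'fx': 451.255, 'fy': 451.255, 'cx': 321.409, 'cy': 239.393, 'R': [[-0.194, 0.981, 0.011], [0.746, 0.155, -0.647], [-0.637, -0.118, -0.762]], 't': [0.079, -0.291, 1.455]}
{'clock': 0.1, 'joints': array([ 1.18791748,  0.47773894,  0.02233331,  1.55635184, -0.01150258,
        1.10929358, -0.08308362]), 'qvel': array([ 0.00077346, -0.00073187,  0.0005105 , -0.00371028,  0.00077338,
        0.00077489, -0.00175728]), 'tau': array([ 4.47326587e-03, -5.97759748e+01,  1.61406722e+00, -2.81955385e+01,
        1.28859075e-02,  5.03716234e-03, -1.09596138e-05]), 'tcp_pos': array([ 0.18300114, -0.64916451,  0.23040864]), 'orientation': array([-3.11036674e+00, -4.30109746e-01,  5.35863364e-04]), 'contact_force': array([0.31867994, 0.21807467, 0.6041008 ]), 'moment': array([-0.03547544, -0.03004042,  0.02338276]), 'gripper_force': 0.0, 'grip_width': 0.08536002213536964} 0.0187
```

View pics/top0.png

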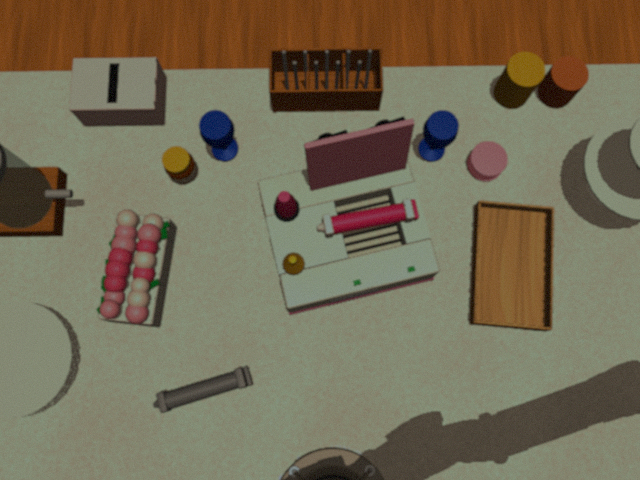

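View pics/scene0.png

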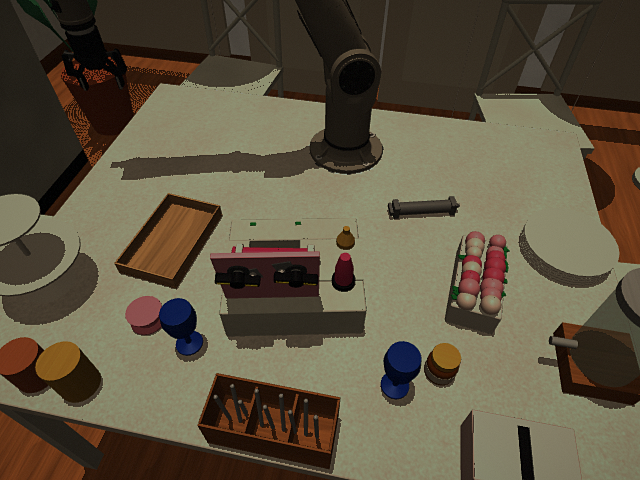

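The top view shows the blower, with its pump at about (370,217), the open lid around (358,155), and green dots at (357,283) and (411,269). The tray is on the right at about (512,266), and a goblet stands at (432,150) near the lid. In the scene view both fastener bars are on the lid's back. Next I'll measure these.

```bash
cat > h.py <<'E'
from bench import r
import cv2,numpy as np
def ray(m,uv,z):
    R=np.array(m["R"]);t=np.array(m["t"]);C=-R.T@t
    d=R.T@np.array([(uv[0]-m["cx"])/m["fx"],(uv[1]-m["cy"])/m["fy"],1.]);return C+d*(z-C[2])/d[2]
def proj(m,X):
    c=np.array(m["R"])@np.array(X)+np.array(m["t"]);return np.array([m["fx"]*c[0]/c[2]+m["cx"],m["fy"]*c[1]/c[2]+m["cy"]])
def blobs(mask,amin=15):
    n,l,s,c=cv2.connectedComponentsWithStats(mask.astype(np.uint8),connectivity=8)
    return [(c[i],s[i],l==i) for i in range(1,n) if s[i][4]>=amin]
E
python3 - <<'E'
from h import *
im=cv2.imread("pics/top0.png");m=r.camera_model("top")
H,S,V=cv2.split(cv2.cvtColor(im,cv2.COLOR_BGR2HSV))
g=blobs((H>40)&(H<85)&(S>90)&(V>40),6)
for c,s,_ in g:
    if 260<c[0]<450: print("green",c,s[4],ray(m,c,.1).round(4))
p=blobs(((H>160)|(H<5))&(S>180)&(V>90))
for c,s,l in p:
    if 260<c[0]<450:
        q=cv2.minAreaRect(np.argwhere(l)[:,::-1].astype(np.float32)); print("pink",c,s,ray(m,c,.12).round(4),q)
        b=cv2.boxPoints(q); print([ray(m,x,.12).round(3).tolist() for x in b])
# tray brown
t=blobs((H>3)&(H<22)&(S>90),300)
for c,s,l in t:
    if 450<c[0]<570 and 180<c[1]<340:
        q=cv2.minAreaRect(np.argwhere(l)[:,::-1].astype(np.float32)); print("tray",c,s,q); print([ray(m,x,.04).round(3).tolist() for x in cv2.boxPoints(q)])
d=((S<70)&(V>100))
cv2.imwrite("pics/crop.png",cv2.resize(im[115:315,240:450],None,fx=2.9,fy=2.9,interpolation=cv2.INTER_CUBIC))
E
```

```text
green [410.72 268.84] 25 [ 0.4605 -0.1609  0.1   ]
green [356.6  281.92] 25 [ 0.4362 -0.0536  0.1   ]
pink [366.87683284 212.44281525] [332 204  71  18 341] [ 0.5713 -0.0765  0.12  ] ((367.1611328125, 212.37879943847656), (5.918032169342041, 71.19671630859375), 79.61113739013672)
[[0.565, -0.007, 0.12], [0.59, -0.146, 0.12], [0.578, -0.148, 0.12], [0.553, -0.009, 0.12]]
pink [369.22551253 222.00455581] [334 213  71  19 439] [ 0.5517 -0.0805  0.12  ] ((369.2582702636719, 221.85557556152344), (6.923147678375244, 71.1961441040039), 79.2156982421875)
[[0.546, -0.01, 0.12], [0.572, -0.149, 0.12], [0.558, -0.151, 0.12], [0.533, -0.013, 0.12]]
tray [512.1283777  265.40843797] [ 469  201   85  129 9955] ((512.2034301757812, 265.007568359375), (82.42497253417969, 126.2837905883789), 2.12109637260437)
[[0.351, -0.282, 0.04], [0.616, -0.309, 0.04], [0.607, -0.483, 0.04], [0.342, -0.448, 0.04]]
```

View pics/crop.png

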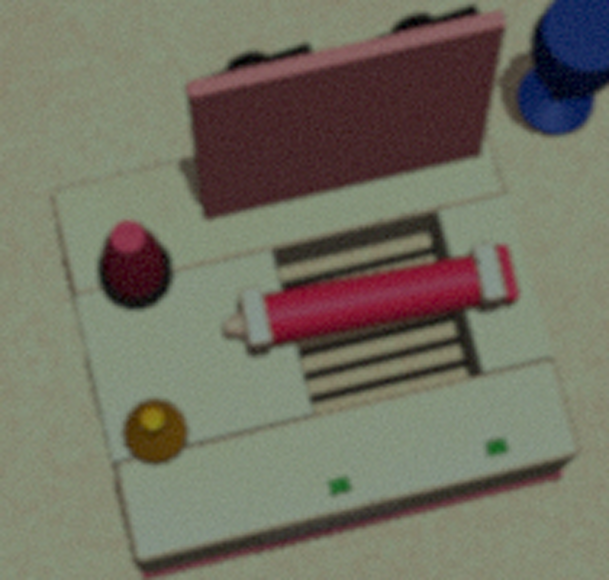

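The enlarged crop shows the deck corners at about (140,560), (577,455) and (54,190), and the hinge line from about (207,215) to (480,153). The pump's white collars are at (256,318) and (490,273).

```bash
python3 - <<'E'
from h import *
m=r.camera_model("top")
f=lambda u,v,z:ray(m,(u/2.9+240,v/2.9+115),z)
fl,fr,bl=f(140,560,.1),f(577,455,.1),f(54,190,.1)
print(fl,fr,bl,np.linalg.norm(fl-fr),np.linalg.norm(fl-bl))
e=fl-fr;e2=bl-fl
print("yaw",np.arctan2(-e[0],e[1]),np.arctan2(e2[1],e2[0]))
c0=(fr+bl)/2
for a in (.222,.215):
    R=np.array([[np.cos(a),-np.sin(a)],[np.sin(a),np.cos(a)]])
    P=np.array([fl[:2]-R@[-.135,.155],fr[:2]-R@[-.135,-.155],bl[:2]-R@[.135,.155]]);print(a,P.round(4),P.mean(0))
    c=P.mean(0)
    print("green in blower",[(R.T@(np.array(g)-c)).round(4) for g in([.4605,-.1609],[.4362,-.0536])])
    for n,x,y in(("hinge",.085,-.045),("open ctr",-.005,-.045),("axL",-.04,.01),("axR",-.04,-.1),("push",-.075,-.045),("noz",.06,.11)): print(n,(c+R@[x,y]).round(4))
c1,c2=f(256,318,.13),f(490,273,.13); print("collars",c1,c2,(c1+c2)/2,np.linalg.norm(c1-c2))
w=f(152,415,.152);print("weight top",w)
print("hinge ends",f(207,215,.1),f(480,153,.1))
# lid top edge, lid angle: free edge inner corners
print("goblet rim",ray(m,(441,125),.135))
for z in (.2,.25,.27): print("lid free edge",z,f(190,88,z),f(503,18,z))
E
```

```text
[0.38691464 0.08034652 0.1       ] [ 0.45356881 -0.21616161  0.1       ] [0.64715666 0.13960283 0.1       ] 0.30390763559135886 0.26690301773583636
yaw 0.22112130223510462 0.22387994146528864
0.222 [[ 0.5527 -0.0411]
 [ 0.5511 -0.0352]
 [ 0.5496 -0.0413]] [ 0.55115171 -0.03922799]
green in blower [array([-0.1152, -0.0987]), array([-0.1153,  0.0113])]
hinge [ 0.644  -0.0644]
open ctr [ 0.5562 -0.0842]
axL [ 0.5099 -0.0383]
axR [ 0.5342 -0.1456]
push [ 0.4879 -0.0996]
noz [0.5855 0.0813]
0.215 [[ 0.5519 -0.0423]
 [ 0.5524 -0.0359]
 [ 0.5483 -0.0406]] [ 0.55086692 -0.0396139 ]
green in blower [array([-0.1142, -0.0992]), array([-0.115 ,  0.0108])]
hinge [ 0.6435 -0.0654]
open ctr [ 0.5556 -0.0846]
axL [ 0.5097 -0.0384]
axR [ 0.5331 -0.1458]
push [ 0.4872 -0.0996]
noz [0.586  0.0807]
collars [5.45047028e-01 2.60542076e-04 1.30000000e-01] [ 0.57400524 -0.1584134   0.13      ] [ 0.55952613 -0.07907643  0.13      ] 0.16129475049424374
weight top [0.47534101 0.06936868 0.152     ]
hinge ends [0.62729753 0.03280344 0.1       ] [ 0.66998739 -0.15973869  0.1       ]
goblet rim [ 0.74710934 -0.23003256  0.135     ]
lid free edge 0.2 [0.68194341 0.04136411 0.2       ] [ 0.72767068 -0.16434228  0.2       ]
lid free edge 0.25 [0.66217694 0.04015311 0.25      ] [ 0.70582368 -0.15619393  0.25      ]
lid free edge 0.27 [0.65427036 0.03966871 0.27      ] [ 0.69708489 -0.15293459  0.27      ]
```

```bash
R='[0.094,0.143,0,0.094,1]'; python3 -m crank '[[0.094,0.143,0,0.094,1],[0.094,0.143,0,0.094,1],[0.094,0.143,0,0.094,1],[0.094,0.143,0,0.094,1],[0.094,0.143,0,0.094,1],[0.094,0.143,0,0.094,1],[0.094,0.143,0,0.094,1],[0.094,0.143,0,0.094,1]]'
python3 -m crank '[[0.094,0.143,0,0.094,1],[0.094,0.143,0,0.094,1],[0.094,0.143,0,0.094,1],[0.094,0.143,0,0.094,1],[0.094,0.143,0,0.094,1],[0.094,0.143,0,0.094,1],[0.094,0.143,0,0.094,1],[0.094,0.143,0,0.094,1]]'
python3 -m crank '[[0.094,0.143,0,0.094,1],[0.094,0.143,0,0.094,1],[0.094,0.143,0,0.094,1],[0.094,0.143,0,0.094,1],[0,0,0,0,1],[0,0,0,0,1]]'
python3 - <<'E'
from h import *
from scipy.spatial.transform import Rotation as Ro
o=r.get_obs();y=Ro.from_rotvec(o["orientation"]).as_matrix()[:,1];print(o["tcp_pos"],np.arctan2(y[1],y[0]))
m=r.camera_model("wrist");im=r.grab_frame("wrist");cv2.imwrite("pics/w1.png",im)
H,S,V=cv2.split(cv2.cvtColor(im,cv2.COLOR_BGR2HSV))
for c,s,l in blobs(((H>160)|(H<5))&(S>150)&(V>60),200):
    q=cv2.minAreaRect(np.argwhere(l)[:,::-1].astype(np.float32));print(c,s,q,ray(m,q[0],.125))
m=r.camera_model("top")
b=[ray(m,p,.04) for p in((474,202),(553,206),(550,328),(471,325))];print(np.round(b,3),np.mean(b,0))
E
```

```text
clock: 0.77
tcp_pos: [0.334, -0.4192, 0.231]
orientation: [-2.849, -1.322, 0.0]
contact_force: [0.9, -0.0, -0.3]
grip_width: 0.0855
gripper_force: 0.0
clock: 1.43
tcp_pos: [0.4843, -0.1906, 0.2312]
orientation: [-2.341, -2.094, 0.0]
contact_force: [0.3, 0.2, 1.3]
grip_width: 0.0856
gripper_force: 0.0
clock: 1.93
tcp_pos: [0.5596, -0.0753, 0.2309]
orientation: [-2.007, -2.416, -0.001]
contact_force: [-0.4, 0.3, 0.0]
grip_width: 0.0852
gripper_force: 0.0
[ 0.55962117 -0.07527794  0.23090775] 0.18454596046519686
[410.43238434   5.5       ] [385   0  54  15 562] ((411.5, 7.0), (14.0, 53.0), 90.0) [0.58657242 0.06379869 0.125     ]
[312.95301494 239.38772351] [  283   126    60   235 12919] ((312.5, 243.0), (234.0, 59.0), 90.0) [ 0.55825557 -0.07468341  0.125     ]
[[ 0.613 -0.31   0.04 ]
 [ 0.601 -0.477  0.04 ]
 [ 0.345 -0.447  0.04 ]
 [ 0.354 -0.287  0.04 ]] [ 0.47823805 -0.38012461  0.04      ]
```

View pics/w1.png

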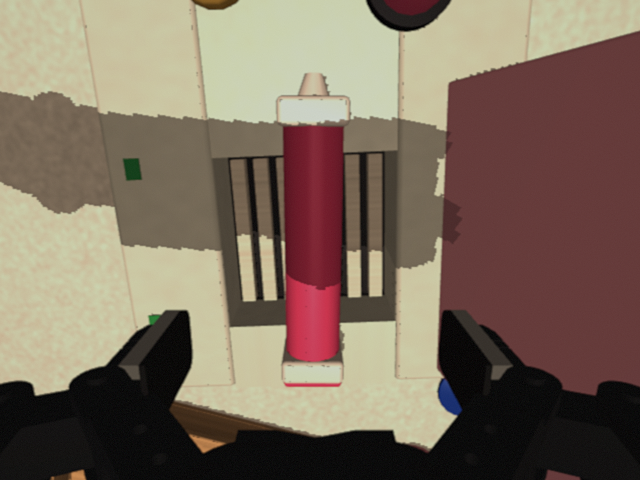

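The wrist view shows the barrel upright and centred at about (313,240), with both fingers clear of it and of the lid at upper right. I'll descend and grip.

```bash
python3 -m crank '[[0,0,-0.104,0,1],[0,0,-0.104,0,1],[0,0,-0.104,0,1],[0,0,-0.104,0,1],[0,0,-0.104,0,1],[0,0,-0.105,0,1],[0,0,0,0,1],[0,0,0,0,1]]' 40
python3 -m crank '[[0,0,0,0,-1],[0,0,0,0,-1],[0,0,0,0,-1],[0,0,0,0,-1],[0,0,0,0,-1],[0,0,0,0,-1],[0,0,0,0,-1],[0,0,0,0,-1]]' 40
```

```text
clock: 2.65
tcp_pos: [0.5578, -0.0793, 0.1056]
orientation: [-2.014, -2.409, 0.003]
contact_force: [-0.1, -0.8, -0.5]
grip_width: 0.0853
gripper_force: 0.0
clock: 3.32
tcp_pos: [0.5597, -0.0779, 0.1075]
orientation: [2.011, 2.411, 0.001]
contact_force: [-1.7, -0.9, 5.6]
grip_width: 0.0346
gripper_force: 39.6
```

```bash
python3 -m crank '[[0,0,0.1,0,-1],[0,0,0.1,0,-1],[0,0,0.1,0,-1],[0,0,0.1,0,-1],[0,0,0.1,0,-1],[0,0,0.1,0,-1],[0,0,0,0,-1],[0,0,0,0,-1]]'
python3 -m crank '[[-0.02,-0.076,0,-0.117,-1],[-0.02,-0.076,0,-0.117,-1],[-0.02,-0.076,0,-0.117,-1],[-0.02,-0.076,0,-0.117,-1],[-0.02,-0.076,0,-0.117,-1],[-0.02,-0.076,0,-0.117,-1],[-0.02,-0.076,0,-0.117,-1],[-0.02,-0.076,0,-0.117,-1]]'
python3 -m crank '[[-0.02,-0.076,0,-0.117,-1],[-0.02,-0.076,0,-0.117,-1],[-0.02,-0.076,0,-0.117,-1],[-0.02,-0.076,0,-0.117,-1],[-0.02,-0.076,0,-0.117,-1],[-0.02,-0.076,0,-0.117,-1],[-0.02,-0.076,0,-0.117,-1],[-0.02,-0.076,0,-0.117,-1]]'
python3 -m crank '[[-0.02,-0.076,0,-0.117,-1],[-0.02,-0.076,0,-0.117,-1],[-0.02,-0.076,0,-0.117,-1],[-0.02,-0.076,0,-0.117,-1],[0,0,0,0,-1],[0,0,0,0,-1],[0,0,0,0,-1],[0,0,0,0,-1]]'
python3 - <<'E'
from h import *
from scipy.spatial.transform import Rotation as Ro
o=r.get_obs();y=Ro.from_rotvec(o["orientation"]).as_matrix()[:,1];print(o["tcp_pos"],np.arctan2(y[1],y[0]))
cv2.imwrite("pics/w2.png",np.hstack([cv2.resize(r.grab_frame("top"),(400,300)),cv2.resize(r.grab_frame("wrist"),(400,300))]))
E
```

```text
clock: 3.98
tcp_pos: [0.5597, -0.0777, 0.2272]
orientation: [2.011, 2.411, 0.002]
contact_force: [-0.3, 0.3, -1.8]
grip_width: 0.0343
gripper_force: 40.6
clock: 4.65
tcp_pos: [0.5258, -0.1998, 0.2244]
orientation: [-2.746, -1.521, 0.003]
contact_force: [-0.5, 0.6, -1.8]
grip_width: 0.035
gripper_force: 40.6
clock: 5.32
tcp_pos: [0.4939, -0.3212, 0.2243]
orientation: [-3.11, -0.433, 0.004]
contact_force: [1.1, 0.4, -1.1]
grip_width: 0.0348
gripper_force: 40.6
clock: 5.98
tcp_pos: [0.4796, -0.3801, 0.2256]
orientation: [-3.138, 0.131, 0.001]
contact_force: [0.1, -0.1, -1.1]
grip_width: 0.0347
gripper_force: 40.6
[ 0.47957405 -0.38009184  0.22563872] -1.653975882024101
```

View pics/w2.png

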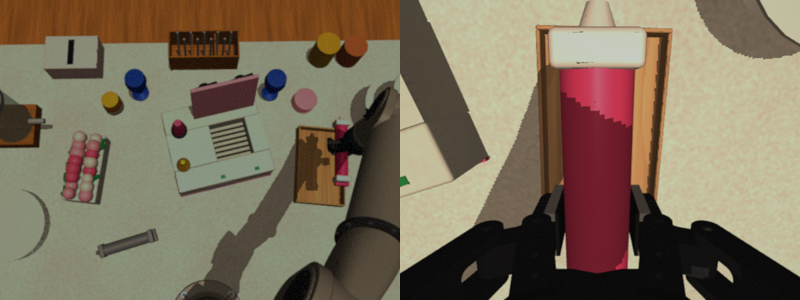

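The pump is centred over the tray and aligned with it (wrist panel: tray 540–670, pump centred at 598). Lowering it now.

```bash
python3 -m crank '[[0,0,-0.12,0,-1],[0,0,-0.12,0,-1],[0,0,-0.12,0,-1],[0,0,-0.12,0,-1],[0,0,-0.12,0,-1],[0,0,-0.12,0,-1],[0,0,-0.12,0,-1],[0,0,-0.12,0,-1]]'
python3 -m crank '[[0,0,-0.02,0,-1],[0,0,-0.02,0,-1],[0,0,-0.02,0,-1],[0,0,-0.02,0,-1],[0,0,0,0,-1],[0,0,0,0,-1]]'
python3 -m crank '[[0,0,-0.01,0,-1],[0,0,-0.01,0,-1],[0,0,0,0,-1],[0,0,0,0,-1]]'
```

```text
clock: 6.75
tcp_pos: [0.4797, -0.3811, 0.0334]
orientation: [-3.139, 0.134, -0.001]
contact_force: [-0.1, -1.1, -1.0]
grip_width: 0.0346
gripper_force: 40.6
clock: 7.25
tcp_pos: [0.4797, -0.382, 0.0192]
orientation: [3.138, -0.136, 0.002]
contact_force: [0.4, -0.2, -0.9]
grip_width: 0.0347
gripper_force: 40.6
clock: 7.58
tcp_pos: [0.4791, -0.3817, 0.0143]
orientation: [3.139, -0.136, -0.0]
contact_force: [0.8, -0.6, -1.7]
grip_width: 0.0343
gripper_force: 40.6
```

```bash
python3 -m crank '[[0,0,-0.01,0,-1],[0,0,0,0,-1],[0,0,0,0,-1]]'; python3 -m crank '[[0,0,-0.005,0,-1],[0,0,0,0,-1],[0,0,0,0,-1]]'
```

```text
clock: 7.83
tcp_pos: [0.4795, -0.3819, 0.0126]
orientation: [3.138, -0.136, 0.001]
contact_force: [0.4, 0.6, 1.2]
grip_width: 0.0346
gripper_force: 40.7
clock: 8.08
tcp_pos: [0.4795, -0.3819, 0.0125]
orientation: [3.138, -0.136, 0.001]
contact_force: [-2.9, 1.9, 9.9]
grip_width: 0.035
gripper_force: 41.9
```

```bash
python3 -m crank '[[0,0,0,0,0.0],[0,0,0,0,0.2],[0,0,0,0,0.4],[0,0,0,0,0.4],[0,0,0,0,0.4]]'; python3 -m crank '[[0,0,0.06,0,0.4],[0,0,0.1,0,0.4],[0,0,0.15,0,0.4],[0,0,0.17,0,0.4],[0,0,0.17,0,0.4],[0,0,0.17,0,0.4],[0,0,0.17,0,0.4],[0,0,0.17,0,0.4]]'
python3 -m crank '[[0,0,0.17,0,-1],[0,0,0.17,0,-1],[0,0,0,0,-1],[0,0,0,0,-1]]'
python3 - <<'E'
from h import *
cv2.imwrite("pics/w3.png",np.hstack([cv2.resize(r.grab_frame("wrist"),(400,300)),r.grab_frame("scene")[160:460,100:500]]))
print(r.get_obs()["joints"].round(2))
E
```

```text
clock: 8.5
tcp_pos: [0.4791, -0.3816, 0.0111]
orientation: [-3.139, 0.136, 0.0]
contact_force: [0.2, -0.4, 0.3]
grip_width: 0.0599
gripper_force: 0.0
clock: 9.17
tcp_pos: [0.4788, -0.3815, 0.2461]
orientation: [3.138, -0.136, 0.001]
contact_force: [1.0, -0.9, 0.2]
grip_width: 0.06
gripper_force: 0.0
clock: 9.5
tcp_pos: [0.48, -0.3823, 0.3147]
orientation: [3.136, -0.136, 0.008]
contact_force: [-0.5, 0.6, -1.0]
grip_width: 0.0115
gripper_force: 0.0
[ 0.63  0.31 -0.07  1.61  0.02  1.22 -1.11]
```

View pics/w3.png

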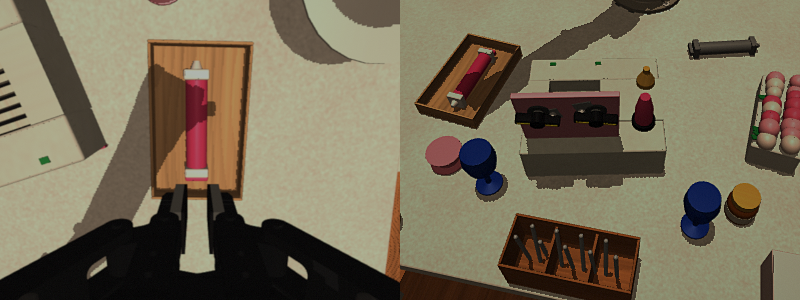

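The pump lies flat in the tray, pink barrel centred at about (197,125) in the wrist panel. The fastener bars are still along the lid edge. Next I'll go over and behind the lid.

```bash
python3 -m crank '[[0,0,0.1,0,-1],[0.099,0.14,0,0.0324,-1],[0.099,0.14,0,0.0324,-1],[0.099,0.14,0,0.0324,-1],[0.099,0.14,0,0.0324,-1],[0.099,0.14,0,0.0324,-1],[0.099,0.14,0,0.0324,-1],[0.099,0.14,0,0.0324,-1]]'
python3 -m crank '[[0.099,0.14,0,0.0324,-1],[0.099,0.14,0,0.0324,-1],[0.099,0.14,0,0.0324,-1],[0.099,0.14,0,0.0324,-1],[0.099,0.14,0,0.0324,-1],[0,0,0,0,-1],[0,0,0,0,-1],[0,0,0,0,-1]]'
cat >> h.py <<'E'
from scipy.spatial.transform import Rotation as Ro
C=np.array([.5508,-.038]);YAW=.222
RB=np.array([[np.cos(YAW),-np.sin(YAW)],[np.sin(YAW),np.cos(YAW)]])
def st():
    o=r.get_obs();p=o["tcp_pos"];y=Ro.from_rotvec(o["orientation"]).as_matrix()[:,1]
    a=(np.arctan2(y[1],y[0])-YAW+np.pi/2)%np.pi-np.pi/2
    print("blower xyz mm",(1000*np.r_[RB.T@(p[:2]-C),p[2]]).round(1),"closing axis deg from blower x",np.degrees(a).round(1),"F",np.array(o["contact_force"]).round(1),"w",round(o["grip_width"],4),"t",o["clock"]);return p
def to(x,y,z,n):  # units per row to blower point, in n rows
    p=st();q=np.r_[C+RB@[x,y],z];print("need total",((q-p)/.2).round(3),"per row",((q-p)/.2/n).round(4))
E
python3 - <<'E'
from h import *
to(.155,-.045,.25,6)
cv2.imwrite("pics/w4.png",np.hstack([cv2.resize(r.grab_frame("wrist"),(400,300)),r.grab_frame("scene")[160:460,100:500]]))
E
```

```text
clock: 10.27
tcp_pos: [0.6176, -0.184, 0.3293]
orientation: [-3.137, -0.146, 0.005]
contact_force: [0.9, -1.0, 0.0]
grip_width: -0.0004
gripper_force: 0.0
clock: 10.93
tcp_pos: [0.716, -0.0462, 0.3294]
orientation: [3.122, 0.343, -0.005]
contact_force: [0.3, -0.7, 0.3]
grip_width: 0.0002
gripper_force: 0.0
blower xyz mm [159.4 -44.4 329.4] closing axis deg from blower x 89.8 F [ 0.3 -0.7  0.3] w 0.0002 t 10.9333
need total [-0.021 -0.008 -0.397] per row [-0.0034 -0.0013 -0.0661]
```

View pics/w4.png

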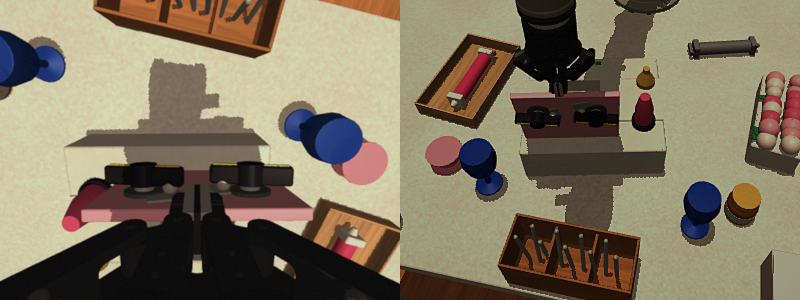

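The wrist panel shows the lid edge around v=200–220, with the bars at (145,175) and (252,175) beyond it. I need to check the finger position against the edge by projection.

```bash
python3 - <<'E'
from h import *
m=r.camera_model("wrist")
R=np.array(m["R"]);print("cam pos blower",RB.T@((-R.T@np.array(m["t"]))[:2]-C))
P=lambda x,y,z:(proj(m,np.r_[C+RB@[x,y],z])*.625).round(0)
for z in(.33,.27,.25):print("tcp",z,P(.159,-.044,z))
for th in(1.57,1.65,1.73,1.8,1.9,2.0):
    o=[]
    for n in(0,.012):
        for y in(-.145,.055): o.append(P(.085-.175*np.cos(th)+n*np.sin(th),y,.1+.175*np.sin(th)+n*np.cos(th)))
    print(th,*o)
E
```

```text
cam pos blower [ 0.22697707 -0.04579851]
tcp 0.33 [194. 199.]
tcp 0.27 [195. 167.]
tcp 0.25 [195. 160.]
1.57 [310. 248.] [ 83. 250.] [312. 236.] [ 81. 238.]
1.65 [312. 234.] [ 81. 235.] [313. 221.] [ 80. 222.]
1.73 [313. 219.] [ 80. 220.] [313. 205.] [ 79. 206.]
1.8 [313. 205.] [ 80. 206.] [313. 191.] [ 79. 192.]
1.9 [313. 184.] [ 80. 185.] [312. 170.] [ 80. 171.]
2.0 [312. 164.] [ 81. 165.] [311. 150.] [ 81. 151.]
```

The hatch angle comes out at 1.73 rad and the finger is 23 mm clear behind the lid. I'll lower it and push.

```bash
python3 -m crank '[[0.0055,-0.024,-0.09,0,-1],[0,0,-0.1,0,-1],[0,0,-0.1,0,-1],[0,0,-0.095,0,-1],[0,0,0,0,-1],[0,0,0,0,-1]]'
python3 -m crank '[[-0.062,-0.014,0.006,0,-1],[-0.062,-0.014,0.006,0,-1],[-0.062,-0.014,0.006,0,-1],[-0.062,-0.014,0.006,0,-1],[0,0,0,0,-1],[0,0,0,0,-1]]'
python3 -c "
from h import *
to(.0635,-.05,.262,4)"
```

```text
clock: 11.53
tcp_pos: [0.7169, -0.0521, 0.2536]
orientation: [3.123, 0.34, -0.004]
contact_force: [0.4, 0.8, 1.1]
grip_width: 0.0
gripper_force: 0.0
clock: 12.03
tcp_pos: [0.6688, -0.0624, 0.2612]
orientation: [3.122, 0.341, 0.004]
contact_force: [-0.1, 0.4, -0.8]
grip_width: -0.0002
gripper_force: 0.0
blower xyz mm [109.7 -49.8 261.2] closing axis deg from blower x 89.8 F [-0.1  0.4 -0.8] w -0.0002 t 12.0333
need total [-0.225 -0.052  0.004] per row [-0.0563 -0.0129  0.001 ]
```

```bash
python3 -m crank '[[-0.075,-0.017,0.001,0,-1],[-0.075,-0.017,0.001,0,-1],[-0.075,-0.017,0.001,0,-1]]'
python3 -m crank '[[-0.077,-0.0175,-0.024,0,-1],[-0.077,-0.0175,-0.024,0,-1],[-0.071,-0.016,-0.0395,0,-1],[-0.071,-0.016,-0.0395,0,-1],[0,0,0,0,-1]]'
python3 - <<'E'
from h import *
to(-.0225,-.05,.2155,2)
cv2.imwrite("pics/w5.png",np.hstack([cv2.resize(r.grab_frame("wrist"),(400,300)),r.grab_frame("scene")[160:460,100:500]]))
E
```

```text
clock: 12.28
tcp_pos: [0.6247, -0.0715, 0.2605]
orientation: [-3.122, -0.344, -0.005]
contact_force: [2.8, 0.6, -1.7]
grip_width: -0.0
gripper_force: 1.3
clock: 12.7
tcp_pos: [0.5621, -0.0863, 0.2336]
orientation: [3.123, 0.341, -0.004]
contact_force: [-0.2, -0.5, 0.1]
grip_width: 0.0001
gripper_force: 0.0
blower xyz mm [  0.4 -49.6 233.6] closing axis deg from blower x 89.7 F [-0.2 -0.5  0.1] w 0.0001 t 12.7
need total [-0.111 -0.027 -0.09 ] per row [-0.0556 -0.0136 -0.0452]
```

View pics/w5.png

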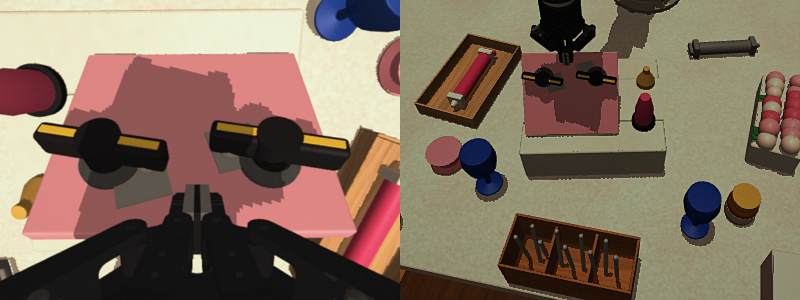

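The lid is following the finger, which sits between the bars and near the free edge (wrist panel about (197,190)). I'll continue along the arc.

```bash
python3 -m crank '[[-0.055,-0.0125,-0.045,0,-1],[-0.055,-0.0125,-0.045,0,-1],[-0.05,-0.0113,-0.065,0,-1],[-0.05,-0.0113,-0.065,0,-1],[-0.037,-0.0084,-0.073,0,-1],[-0.037,-0.0084,-0.073,0,-1],[-0.017,-0.004,-0.06,0,-1],[-0.017,-0.004,-0.06,0,-1]]'
python3 -m crank '[[-0.0045,-0.001,-0.031,0,-1],[-0.0045,-0.001,-0.031,0,-1],[-0.0045,-0.001,-0.031,0,-1],[0,0,-0.02,0,-1],[0,0,-0.01,0,-1],[0,0,-0.01,0,-1],[0,0,0,0,-1],[0,0,0,0,-1]]'
python3 -c "
from h import *
st()"
```

```text
clock: 13.47
tcp_pos: [0.5021, -0.0995, 0.1371]
orientation: [3.123, 0.344, 0.002]
contact_force: [0.8, -0.1, 0.8]
grip_width: 0.0001
gripper_force: 0.0
clock: 14.13
tcp_pos: [0.4982, -0.1003, 0.1119]
orientation: [3.122, 0.343, 0.001]
contact_force: [-4.8, 0.4, 13.0]
grip_width: 0.0002
gripper_force: 5.9
blower xyz mm [-65.1 -49.2 111.9] closing axis deg from blower x 89.8 F [-4.8  0.4 13. ] w 0.0002 t 14.1333
```

```bash
python3 -m crank '[[0,0,0.1,0,-1],[0,0,0.15,0,-1],[0,0,0.15,0,-1],[0,0,0.15,0,-1],[0,0,0.15,0,-1],[0,0,0,0,-1],[0,0,0,0,-1]]'
python3 - <<'E'
from h import *
st();m=r.camera_model("wrist");im=r.grab_frame("wrist")
H,S,V=cv2.split(cv2.cvtColor(im,cv2.COLOR_BGR2HSV))
for c,s,l in blobs((H>18)&(H<35)&(S>130)&(V>60),40):
    pts=np.argwhere(l)[:,::-1].astype(np.float32);q=cv2.minAreaRect(pts)
    X=[1000*(RB.T@(ray(m,p,.142)[:2]-C)) for p in cv2.boxPoints(q)];print(s,np.round(X,0).tolist())
for y in(.01,-.1):print(proj(m,np.r_[C+RB@[-.04,y],.144]))
cv2.imwrite("pics/w6.png",im)
E
```

```text
clock: 14.72
tcp_pos: [0.4992, -0.1005, 0.2527]
orientation: [3.121, 0.343, 0.007]
contact_force: [0.1, -0.4, -0.5]
grip_width: 0.0003
gripper_force: 0.0
blower xyz mm [-64.1 -49.6 252.7] closing axis deg from blower x 89.8 F [ 0.1 -0.4 -0.5] w 0.0003 t 14.7167
[155 189  41  16 400] [[-35.0, 49.0], [-29.0, 47.0], [-34.0, 23.0], [-40.0, 25.0]]
[335 188  41  16 379] [[-34.0, -61.0], [-29.0, -62.0], [-33.0, -87.0], [-39.0, -86.0]]
[239 205  41  16 362] [[-45.0, -2.0], [-39.0, -4.0], [-44.0, -28.0], [-49.0, -27.0]]
[417 204  41  16 394] [[-45.0, -112.0], [-39.0, -113.0], [-44.0, -138.0], [-50.0, -137.0]]
[ 34 220  10  17  87] [[-50.0, 127.0], [-48.0, 123.0], [-56.0, 118.0], [-59.0, 123.0]]
[217.43162344 206.34001967]
[397.29436702 205.7124234 ]
```

View pics/w6.png

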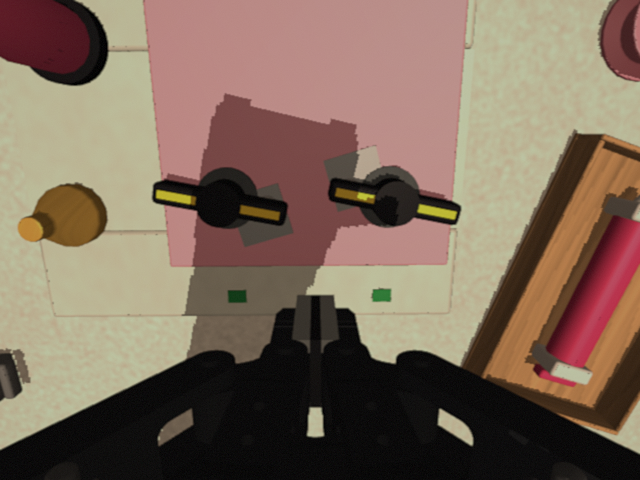

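The hatch is shut and the lid lies flat. The bars are centred at about (220,204) and (395,202), both turned roughly 0.19–0.2 rad clockwise. I'll plan the fastener pushes so the tool rotates with the bar.

```bash
cat > plan.py <<'E'
from h import *
def plan(ax,seq):
    p=st()[:2]
    o=r.get_obs();y=Ro.from_rotvec(o["orientation"]).as_matrix()[:,1]
    c=(np.arctan2(y[1],y[0])-YAW)%np.pi
    for a,s,n in seq:
        q=C+RB@(np.array(ax)+.030*np.array([-np.sin(a),-np.cos(a)])+s*np.array([np.cos(a),-np.sin(a)]))
        t=np.pi/2-a
        print(a,s,"rows",n,"per row",((q-p)/.2/n).round(4),"turn",round(np.degrees(t-c)/45/n,4)); p=q;c=t
E
python3 - <<'E'
from plan import *
plan((-.0395,.0102),[(.19,.026,3),(.19,.018,1),(.5,.018,4),(.8,.018,4),(1.1,.018,4),(1.35,.018,4),(1.5,.018,4)])
E
```

```text
blower xyz mm [-65.2 -49.3 251. ] closing axis deg from blower x 89.8 F [-0.2 -0.7 -0.6] w 0.0002 t 14.7667
0.19 0.026 rows 3 per row [0.0648 0.0575] turn -0.0793
0.19 0.018 rows 1 per row [-0.04   -0.0013] turn 0.0
0.5 0.018 rows 4 per row [-0.0123 -0.0055] turn -0.0987
0.8 0.018 rows 4 per row [-0.013  -0.0015] turn -0.0955
1.1 0.018 rows 4 per row [-0.0128  0.0024] turn -0.0955
1.35 0.018 rows 4 per row [-0.0098  0.0049] turn -0.0796
1.5 0.018 rows 4 per row [-0.0052  0.004 ] turn -0.0477
```

```bash
python3 -m crank '[[0.065,0.0575,0,-0.079,-1],[0.065,0.0575,0,-0.079,-1],[0.065,0.0575,0,-0.079,-1],[0,0,0,0,-1],[0,0,-0.15,0,-1],[0,0,-0.15,0,-1],[0,0,-0.15,0,-1],[0,0,-0.12,0,-1]]'
python3 -m crank '[[0,0,-0.065,0,-1],[0,0,0,0,-1],[0,0,0,0,-1]]'
python3 -c "
from h import *
st()"
```

```text
clock: 15.43
tcp_pos: [0.5345, -0.0662, 0.1332]
orientation: [-3.141, -0.053, 0.006]
contact_force: [-0.2, 0.6, 0.5]
grip_width: -0.0001
gripper_force: 0.0
clock: 15.68
tcp_pos: [0.5354, -0.0661, 0.1222]
orientation: [-3.141, -0.052, 0.005]
contact_force: [1.1, -0.4, 0.1]
grip_width: 0.0002
gripper_force: 0.0
blower xyz mm [-21.2 -24.  122.2] closing axis deg from blower x 79.2 F [ 1.1 -0.4  0.1] w 0.0002 t 15.6833
```

No contact on the way down. Pushing the left bar round.

```bash
python3 -m crank '[[-0.032,-0.001,0,0,-1],[-0.0123,-0.0055,0,-0.0987,-1],[-0.0123,-0.0055,0,-0.0987,-1],[-0.0123,-0.0055,0,-0.0987,-1],[-0.0123,-0.0055,0,-0.0987,-1],[0,0,0,0,-1]]'
python3 -m crank '[[-0.013,-0.0015,0,-0.0955,-1],[-0.013,-0.0015,0,-0.0955,-1],[-0.013,-0.0015,0,-0.0955,-1],[-0.013,-0.0015,0,-0.0955,-1],[0,0,0,0,-1]]'
python3 -m crank '[[-0.0128,0.0024,0,-0.0955,-1],[-0.0128,0.0024,0,-0.0955,-1],[-0.0128,0.0024,0,-0.0955,-1],[-0.0128,0.0024,0,-0.0955,-1],[0,0,0,0,-1]]'
python3 -c "
from plan import *
plan((-.0395,.0102),[(1.1,.018,1),(1.35,.018,4),(1.5,.018,4)])"
```

```text
clock: 16.18
tcp_pos: [0.5214, -0.0707, 0.1251]
orientation: [-3.111, 0.439, -0.006]
contact_force: [1.8, 0.3, 0.1]
grip_width: -0.0001
gripper_force: 0.6
clock: 16.6
tcp_pos: [0.5105, -0.0723, 0.1248]
orientation: [3.011, -0.896, 0.004]
contact_force: [0.2, -0.5, 1.5]
grip_width: 0.0002
gripper_force: 0.4
clock: 17.02
tcp_pos: [0.5, -0.0706, 0.1244]
orientation: [2.844, -1.334, 0.002]
contact_force: [-0.3, -1.6, -0.3]
grip_width: 0.0001
gripper_force: 0.7
blower xyz mm [-56.7 -20.6 124.4] closing axis deg from blower x 27.0 F [-0.3 -1.6 -0.3] w 0.0001 t 17.0167
1.1 0.018 rows 1 per row [-0.0079  0.0042] turn -0.0008
1.35 0.018 rows 4 per row [-0.0098  0.0049] turn -0.0796
1.5 0.018 rows 4 per row [-0.0052  0.004 ] turn -0.0477
```

```bash
python3 -m crank '[[-0.0115,0.006,0,-0.0796,-1],[-0.0115,0.006,0,-0.0796,-1],[-0.0115,0.006,0,-0.0796,-1],[-0.0115,0.006,0,-0.0796,-1],[0,0,0,0,-1]]'
python3 -m crank '[[-0.0058,0.0065,0,-0.0477,-1],[-0.0058,0.0065,0,-0.0477,-1],[-0.0058,0.0065,0,-0.0477,-1],[-0.0058,0.0065,0,-0.0477,-1],[0,0,0,0,-1],[0,0,0,0,-1]]'
python3 - <<'E'
from plan import *
plan((-.0395,.0102),[(1.5,.018,1)])
m=r.camera_model("wrist");im=r.grab_frame("wrist");cv2.imwrite("pics/w7.png",im)
H,S,V=cv2.split(cv2.cvtColor(im,cv2.COLOR_BGR2HSV))
for c,s,l in blobs((H>18)&(H<35)&(S>130)&(V>60),40):
    q=cv2.minAreaRect(np.argwhere(l)[:,::-1].astype(np.float32))
    print(s,np.round([1000*(RB.T@(ray(m,p,.137)[:2]-C)) for p in cv2.boxPoints(q)],0).tolist())
E
```

```text
clock: 17.43
tcp_pos: [0.4904, -0.0648, 0.124]
orientation: [-2.657, 1.676, -0.0]
contact_force: [0.6, 0.0, -0.2]
grip_width: -0.0002
gripper_force: 0.0
clock: 17.93
tcp_pos: [0.4861, -0.0605, 0.1238]
orientation: [2.526, -1.867, 0.001]
contact_force: [0.9, -4.3, 0.3]
grip_width: 0.0001
gripper_force: 2.4
blower xyz mm [-68.1  -7.7 123.8] closing axis deg from blower x 4.3 F [ 0.9 -4.3  0.3] w 0.0001 t 17.9333
1.5 0.018 rows 1 per row [ 0.002  -0.0105] turn -0.0063
[ 199   80   36   90 1743] [[-27.0, -62.0], [-33.0, -87.0], [-38.0, -86.0], [-34.0, -61.0]]
[124 360  51  17 590] [[-1.0, 13.0], [-2.0, 7.0], [-19.0, 7.0], [-19.0, 13.0]]
```

The left bar lies along x, at about 1.57 rad, pressed on its stop. Backing off, rising, and going round to the right bar.

```bash
python3 -m crank '[[0.012,-0.05,0,0,-1],[0,0,0.15,0,-1],[0,0,0.15,0,-1],[0,0,0,0.138,-1],[0,0,0,0.138,-1],[0,0,0,0.138,-1],[0,0,0,0.138,-1],[0,0,0,0.138,-1]]'
python3 -m crank '[[0,0,0,0.138,-1],[0,0,0,0.138,-1],[0,0,0,0.138,-1],[0,0,0,0.138,-1],[0,0,0,0.138,-1],[0,0,0,0.138,-1],[0,0,0,0.138,-1],[0,0,0,0,-1]]'
python3 - <<'E'
from plan import *
plan((-.0395,-.0998),[(.19,.026,6),(.19,.018,1),(.5,.018,4),(.8,.018,4),(1.1,.018,4),(1.35,.018,4),(1.5,.018,4)])
E
```

```text
clock: 18.65
tcp_pos: [0.4882, -0.0694, 0.1835]
orientation: [-2.936, 1.117, 0.002]
contact_force: [-0.2, -0.4, -0.4]
grip_width: 0.0
gripper_force: 0.0
clock: 19.32
tcp_pos: [0.4882, -0.0695, 0.1834]
orientation: [-3.14, -0.046, 0.001]
contact_force: [0.3, 0.7, -0.9]
grip_width: -0.0001
gripper_force: 0.0
blower xyz mm [-68.  -17.  183.4] closing axis deg from blower x 79.0 F [ 0.3  0.7 -0.9] w -0.0001 t 19.3167
0.19 0.026 rows 6 per row [ 0.0608 -0.0864] turn 0.0006
0.19 0.018 rows 1 per row [-0.04   -0.0013] turn 0.0
0.5 0.018 rows 4 per row [-0.0123 -0.0055] turn -0.0987
0.8 0.018 rows 4 per row [-0.013  -0.0015] turn -0.0955
1.1 0.018 rows 4 per row [-0.0128  0.0024] turn -0.0955
1.35 0.018 rows 4 per row [-0.0098  0.0049] turn -0.0796
1.5 0.018 rows 4 per row [-0.0052  0.004 ] turn -0.0477
```

```bash
python3 -m crank '[[0.061,-0.0864,0,0,-1],[0.061,-0.0864,0,0,-1],[0.061,-0.0864,0,0,-1],[0.061,-0.0864,0,0,-1],[0.061,-0.0864,0,0,-1],[0.061,-0.0864,0,0,-1],[0,0,0,0,-1],[0,0,0,0,-1]]'
python3 -m crank '[[0,0,-0.1,0,-1],[0,0,-0.1,0,-1],[0,0,-0.095,0,-1],[0,0,0,0,-1],[0,0,0,0,-1]]'
python3 -c "
from plan import *
plan((-.0395,-.0998),[(.19,.018,1),(.5,.018,4)])"
```

```text
clock: 19.98
tcp_pos: [0.5616, -0.1742, 0.1831]
orientation: [-3.141, -0.031, 0.001]
contact_force: [-0.7, -0.1, -0.1]
grip_width: 0.0
gripper_force: 0.0
clock: 20.4
tcp_pos: [0.5606, -0.1721, 0.1239]
orientation: [-3.14, -0.037, 0.004]
contact_force: [-0.5, -1.3, 0.6]
grip_width: -0.0003
gripper_force: 0.0
blower xyz mm [ -20.  -133.   123.9] closing axis deg from blower x 78.6 F [-0.5 -1.3  0.6] w -0.0003 t 20.4
0.19 0.018 rows 1 per row [-0.0368 -0.0066] turn 0.0104
0.5 0.018 rows 4 per row [-0.0123 -0.0055] turn -0.0987
```

```bash
python3 -m crank '[[-0.037,-0.004,0,0,-1],[-0.0123,-0.0055,0,-0.0987,-1],[-0.0123,-0.0055,0,-0.0987,-1],[-0.0123,-0.0055,0,-0.0987,-1],[-0.0123,-0.0055,0,-0.0987,-1],[0,0,0,0,-1]]'
python3 -m crank '[[-0.013,-0.0015,0,-0.0955,-1],[-0.013,-0.0015,0,-0.0955,-1],[-0.013,-0.0015,0,-0.0955,-1],[-0.013,-0.0015,0,-0.0955,-1],[0,0,0,0,-1]]'
python3 -m crank '[[-0.0128,0.0024,0,-0.0955,-1],[-0.0128,0.0024,0,-0.0955,-1],[-0.0128,0.0024,0,-0.0955,-1],[-0.0128,0.0024,0,-0.0955,-1],[0,0,0,0,-1]]'
python3 -m crank '[[-0.0115,0.006,0,-0.0796,-1],[-0.0115,0.006,0,-0.0796,-1],[-0.0115,0.006,0,-0.0796,-1],[-0.0115,0.006,0,-0.0796,-1],[0,0,0,0,-1]]'
python3 -c "
from plan import *
plan((-.0395,-.0998),[(1.5,.0155,4)])"
```

```text
clock: 20.9
tcp_pos: [0.5455, -0.1785, 0.1263]
orientation: [-3.109, 0.453, -0.006]
contact_force: [1.5, 0.8, -1.2]
grip_width: -0.0001
gripper_force: 0.7
clock: 21.32
tcp_pos: [0.535, -0.1802, 0.1261]
orientation: [-3.007, 0.91, -0.006]
contact_force: [1.3, -0.2, -0.1]
grip_width: 0.0002
gripper_force: 0.9
clock: 21.73
tcp_pos: [0.5242, -0.1788, 0.1258]
orientation: [2.838, -1.348, 0.004]
contact_force: [1.2, -1.9, 1.1]
grip_width: -0.0002
gripper_force: 0.9
clock: 22.15
tcp_pos: [0.5141, -0.1731, 0.1251]
orientation: [2.649, -1.688, -0.0]
contact_force: [-0.1, -0.9, 0.4]
grip_width: -0.0002
gripper_force: 0.3
blower xyz mm [ -65.5 -123.7  125.1] closing axis deg from blower x 12.3 F [-0.1 -0.9  0.4] w -0.0002 t 22.15
1.5 0.0155 rows 4 per row [-0.0052  0.007 ] turn -0.0456
```

```bash
python3 -m crank '[[-0.0055,0.008,0,-0.0456,-1],[-0.0055,0.008,0,-0.0456,-1],[-0.0055,0.008,0,-0.0456,-1],[-0.0055,0.008,0,-0.0456,-1],[0,0,0,0,-1],[0,0,0,0,-1]]'
python3 -m crank '[[0.012,-0.05,0,0,-1],[0,0,0.15,0,-1],[0,0,0.15,0,-1],[0,0,0.15,0,-1],[0,0,0.15,0,-1],[-0.1,-0.1,0.1,0,-1],[-0.1,-0.1,0,0,-1],[0,0,0,0,-1]]'
python3 - <<'E'
from h import *
m=r.camera_model("wrist");im=r.grab_frame("wrist")
H,S,V=cv2.split(cv2.cvtColor(im,cv2.COLOR_BGR2HSV))
st()
for c,s,l in blobs((H>18)&(H<35)&(S>130)&(V>60),40):
    q=cv2.minAreaRect(np.argwhere(l)[:,::-1].astype(np.float32))
    print(s,np.round([1000*(RB.T@(ray(m,p,.136)[:2]-C)) for p in cv2.boxPoints(q)],0).tolist())
cv2.imwrite("pics/w8.png",np.hstack([cv2.resize(im,(400,300)),r.grab_frame("scene")[160:460,100:500]]))
E
```

```text
clock: 22.65
tcp_pos: [0.5097, -0.168, 0.1249]
orientation: [2.523, -1.87, 0.001]
contact_force: [-1.0, -5.2, 2.1]
grip_width: 0.0002
gripper_force: 2.4
clock: 23.32
tcp_pos: [0.4693, -0.2214, 0.2661]
orientation: [2.516, -1.88, 0.002]
contact_force: [-0.0, -0.2, -0.4]
grip_width: -0.0
gripper_force: 0.0
blower xyz mm [-118.1 -159.   265.2] closing axis deg from blower x 3.8 F [-0.5  0.4 -0.1] w 0.0001 t 23.3667
[142 304  36  10 291] [[-0.0, -96.0], [-1.0, -103.0], [-25.0, -103.0], [-25.0, -96.0]]
[216 309  35   9 259] [[-53.0, -97.0], [-53.0, -102.0], [-77.0, -103.0], [-77.0, -97.0]]
[157 436  16   7  86] [[-7.0, 14.0], [-7.0, 8.0], [-19.0, 8.0], [-19.0, 13.0]]
```

View pics/w8.png

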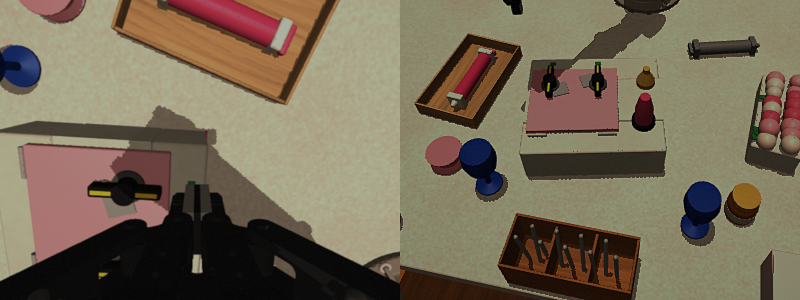

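The hatch is shut and both bars point along x at the green dots, at (549,78) and (597,78) in the scene panel. The pump is in the tray and the other items look undisturbed. The arm is clear, so I'm handing in.

```bash
python3 -c "
from bench import r
print(r.hand_in())"
```

```text
the job is handed in; nothing more can be done
None
```

I handed the job in at about 23 s with the pump flat in the tray, the hatch shut, and both fasteners measured square to the lid edge (locked); nothing else looked disturbed, but the hand-in returned no verdict.

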